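Seat a relay in the tester and hold the test selector at its third click

ROBOT

A 6-joint arm with a two-finger parallel gripper is mounted at the origin on a cart in front of the work surface, level with it; the furniture and walls round the work are solid. World frame = base frame: x ahead of the robot, y to its left, z up, the work surface at z = 0. Lengths are in m, angles in rad, forces in N, time in s.
With the tool pointing down it reaches from about 0.375 to 0.975 m from the base axis. Payload 3.8 kg.
Tool frame: the origin (TCP) lies midway between the tips of the shut fingers; the grasp point (between the pads) lies 19 mm behind it; z points along the fingers, y is the line along which they close (so a half turn about z gives the same grasp; the last joint's range is limited). The gripper opens to 85 mm and grips with 20 to 120 N. Pads are 22 mm wide; open, the fingers measure 114 mm over their backs; the gripper's body (76 mm by 85 mm) begins 54 mm behind the grasp point. The pads swing forward as they close: fully open they stand 13 mm farther back than shut.
Start: joints at [-1.268, 0.264, 1.604, -0, 1.274, -0.037], TCP at [0.225, -0.636, 0.231] pointing down, gripper open.
Joint ranges: [-2.63, 2.63], [-0.94, 2.18], [0.31, 2.57], [-1.31, 4.45], [0, 2.66], [-2.55, 2.55]. Speed limits (rad/s): [2.57, 2.57, 3.14, 3.14, 3.14, 3.14].

INTERFACE

Orientations are given as a rotation vector (axis times angle).
In Python, from workcell import read_state, vision, ticket gives the robot as it stands. The module is installed in compiled form; this text tells all that it offers.
- The arm moves only by the tool jog_arm, never from a script. Its arguments are lists of equal length, an entry for each row: "turn": the turn, a rotation vector about the tool's x, y, z in rad, a list of three; "delta_pos": the shift along the tool's x, y, z in m, a list of three; "gripper": the finger opening in m, from 0 to 0.0854. In form: {"turn": [[rx, ry, rz], ...], "delta_pos": [[dx, dy, dz], ...], "gripper": [gripper, ...]}. A call has 1 to 20 rows; each row shifts and turns the commanded pose from where the row before left it, along the tool's axes as they then stand; what a row does not reach is not made up. A row lasts 1/12 s, in which the tool goes at most 41.7 mm and 7.16 degrees, less where a joint would pass 70% of its speed; a pose out of reach is approached as far as the arm can. A call with a gripper value outside its range is refused whole. The fingers move at their own pace and stop on an object; "grip_force" is the grip in N (left out, the last holds). Time passes only in rows, so rows that do not move let the fingers close. It gives the time, the measured TCP pose, the force, the opening and the grip force at its end, in the units of the state.
- read_state(): the state, without advancing time (a new reading comes with each control period).
- vision.read_camera(name): name is "scene" or "top" or "wrist"; returns the picture (480x640x3 uint8, red, green, blue); there is no depth.
- vision.calibration(name): a dict with "vfov" (degrees; the focal length in pixels is half the picture's height over the tangent of half this angle, whatever the lens; pixels are square), "cx", "cy" (the principal point, pixels), "dist" ([k1, k2, p1, p2, k3] as OpenCV has them; the pictures are not rectified), "R" (3x3) and "t" (3): a world point X has camera coordinates R X + t; the wrist camera has in their place "mount" (4x4, takes a point from camera to tool coordinates, whose origin is the TCP and whose axes are the flange's). Camera axes: x right, y down, z forward; pixel columns grow to the right and rows downward; lengths in m; the calibration is good to about 2 mm. A picture is of the moment at which its call begins: read the wrist's pose just before it. calibration takes no time and is no camera call.
- ticket.finish_job(): hands the job in; it is judged then, once.
The state is a dict: "time": time; "q": joint angles; "joint_vel": joint speeds; "joint_torque": joint torques, N m; "tool_pos": TCP position; "tcp_rot": TCP orientation; "wrist_force": force on the tool from outside, world axes, zero at the start; "torque": the same for the moment, N m; "width": opening from 0.0 (shut) to 1.0 (fully open); "grip_force": force on a finger pad.
Only numpy, scipy, OpenCV 4.12 (cv2) and the standard library are available. Lean on these libraries where they do the work, as an engineer would, in place of code of your own. Each camera call takes 0.05 s, during which the arm holds its last target. There are 200 camera calls.

TASK

Put the black relay, lying the way up it is, into the yellow-floored nest on the blue component tester and let go of it, so that it sits flat on the nest's floor. Then grip the tester's spring-return selector knob by its wing and turn it slowly clockwise (seen from above), counting the clicks, to the third click (the three red dots) and never past it, and finish while still gripping it there, as it springs back when let go. Leave the capacitor, the green plug and the fuse carton where they stand.

Things in the scene. Friction and masses are not known exactly. Their poses are not given: they have to be found in the camera images.
- relay_centre (a point): centre of the body of the loose black relay, a box lying on its side: 16 mm wide (x), 29 mm long (y), 24 mm high (z); this point is 12 mm above its underside. Two thin metal blades stand out 5 mm beyond its -y end. Grasp it across its 16 mm width. About 20 g
- tester: the fixed component tester: a blue box with an aluminium top, 96 mm (x) by 176 mm (y), 42 mm high; origin at the centre of its underside. x points away from its front face, which has a red and a black socket. The nest is at y = -48 mm, the selector knob at y = +40 mm (both at x = 0)
- nest (a point): centre of the floor of the nest on the tester's top: yellow, level with the top (z = 42 mm), axes as the tester's. Inside 19.5 mm (x) by 32.5 mm (y). Its black rim is 4 mm thick and 6 mm high, so hold the relay by its upper part. Each end has a 9.5 mm gap for the relay's blades: the relay fits either way round, its y along the nest's y
- selector_grip (a point): on the vertical axis of the selector knob, half-way up its wing (z = 61 mm). The wing is a black bar 46 mm long (this point's x; white pointer line at the +x end), 12 mm thick (y); its top is 14 mm above this point. 14 mm below this point is the top of a round skirt of 46 mm diameter, 5 mm thick. Grasp across the 12 mm. The point turns with the knob
- selector (a joint): knob angle, rad: 0 at rest (pointer at the black line), growing clockwise from above. First click 0.419 (one dot), second 0.838, third 1.257 (three red dots), fourth 1.676; end of travel 1.80. A return spring (0.09 N m at rest, 0.13 at the third click) turns it back to 0 when let go; each click adds about 0.04 N m on leaving a stop, easing after half-way. Grip with 15 N or more
- capacitor: loose black can capacitor, 31 mm diameter, 32 mm high, bystander; origin at its underside
- plug: loose green terminal plug, 15 x 30 x 16 mm, bystander; origin at its underside
- carton: loose cream and red fuse carton, 30 x 56 x 22 mm, behind the tester, bystander; origin at its underside
- relay: the same relay; its origin is at its underside, 2.5 mm from the body's centre towards the blades

How it is judged:
By the outcome, as a careful person would: the job done as asked, in the order asked, and still so for the second after the job is handed in, while the arm keeps its last pose, push and grip.
It also fails if it takes over 48 s, if anything falls off the work surface, if the arm or the gripper's body presses on something with over 40 N, if the wrist force passes 120 N, or if a joint passes its speed limit or range.

## Working session

There is one attempt and no reset: what is moved stays moved. The work goes in short steps, Python scripts to look and compute and a tool call to move; the robot and the scene stay as the last step left them, time stands still between calls to the robot, and variables do not carry over. Pictures are saved under pics/ and viewed, at most 10 in all, crops included, and the job is handed in when it is done.

Besides the shell and the picture viewer there is one more tool, called after "Call:" by a JSON object that holds its "name" and its "arguments". jog_arm: Moves the arm, as the interface text tells. Its arguments: {"type":"object","properties":{"turn":{"type":"array","items":{"type":"array","items":{"type":"number"}}},"delta_pos":{"type":"array","items":{"type":"array","items":{"type":"number"}}},"gripper":{"type":"array","items":{"type":"number"}},"grip_force":{"type":"number"}},"required":["turn","delta_pos","gripper"]}

```bash
mkdir -p pics
cat > h.py <<'E'
import numpy as np,cv2
from scipy.spatial.transform import Rotation as Ro
from workcell import read_state, vision, ticket
def cam(n,s=None):
    c=vision.calibration(n);f=240/np.tan(np.radians(c['vfov'])/2)
    K=np.array([[f,0,c['cx']],[0,f,c['cy']],[0,0,1.]])
    if 'R' in c: R,t=np.array(c['R']),np.array(c['t'])
    else:
        s=s or read_state();M=np.array(c['mount']);Rt=Ro.from_rotvec(s['tcp_rot']).as_matrix()
        Rw=Rt@M[:3,:3];o=Rt@M[:3,3]+np.array(s['tool_pos']);R=Rw.T;t=-R@o
    return K,np.array(c['dist'],float),R,t
def cast(px,z,C):
    K,d,R,t=C
    p=cv2.undistortPoints(np.array(px,float).reshape(-1,1,2),K,d).reshape(-1,2)
    D=np.c_[p,np.ones(len(p))]@R;o=-R.T@t
    return o+D*((z-o[2])/D[:,2])[:,None]
def proj(X,C):
    K,d,R,t=C
    return cv2.projectPoints(np.array(X,float).reshape(-1,1,3),cv2.Rodrigues(R)[0],t,K,d)[0].reshape(-1,2)
def shot(n,f):
    s=read_state();im=vision.read_camera(n);cv2.imwrite(f,im[:,:,::-1]);return im,cam(n,s)
E
python3 - <<'E'
from h import *
s=read_state();print(s)
for n in ['scene','top','wrist']:
    im,C=shot(n,f'pics/{n}0.png');print(n,-C[2].T@C[3],C[1],C[0][0,0])
E
```

```text
{'time': 0.0, 'q': array([-1.26788016e+00,  2.64799375e-01,  1.60539184e+00,  9.93972810e-06,
        1.27370559e+00, -3.68759995e-02]), 'joint_vel': array([ 0.00056503, -0.00247007, -0.00044104, -0.00150196,  0.00121206,
        0.00277181]), 'joint_torque': array([-1.14004251e-04, -5.15106690e+01, -3.67314327e+01,  2.72578673e-04,
        1.30484859e-02, -2.18256201e-05]), 'tool_pos': array([ 0.2247664 , -0.63569068,  0.22992126]), 'tcp_rot': array([-3.09410966e+00, -5.30789388e-01,  4.64898934e-04]), 'wrist_force': array([ 0.21070469,  0.4167618 , -0.07911023]), 'torque': array([-0.00435358, -0.01847491,  0.03295888]), 'grip_force': 0.0, 'width': 1.0004355410845869}
scene [0.11082709 0.71361109 0.97007902] [-0.04900279  0.          0.          0.          0.        ] 614.5933327051875
top [ 0.31417842 -0.15436822  0.96792229] [-0.10762353  0.          0.          0.          0.        ] 473.76113507505096
wrist [ 0.28808403 -0.61328105  0.37330576] [-0.00307312  0.          0.          0.          0.        ] 349.710115004596
```

View pics/top0.png

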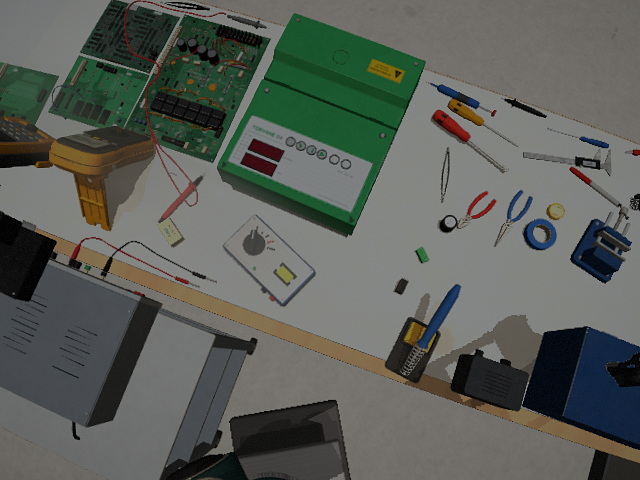

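View pics/scene0.png

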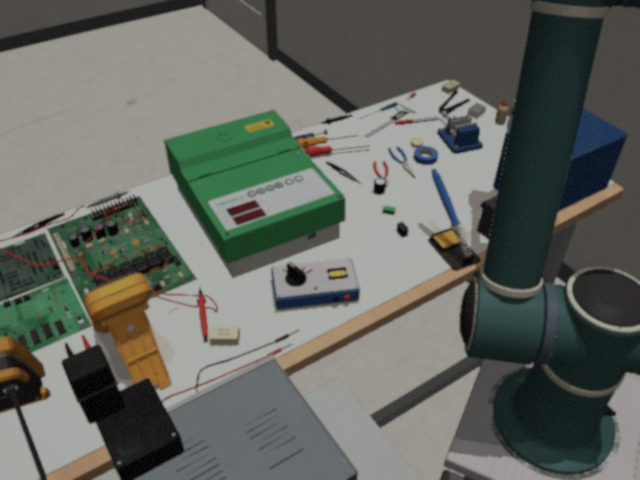

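The top view shows the relay at about (401,286), the plug (422,255), the capacitor (448,224), the nest (285,274), the knob (254,244) and the carton (169,232). The scene view confirms this layout.

Run:
```python
from h import *
im=cv2.imread('pics/top0.png');C=cam('top')
print(cast([[401,286],[422,255],[448,224],[169,232]],0.012,C).round(3))
print(cast([[285,274],[254,244]],0.042,C).round(3))
hsv=cv2.cvtColor(im,cv2.COLOR_BGR2HSV)
def blob(m,x0,x1,y0,y1,z,n):
    k=np.zeros_like(m);k[y0:y1,x0:x1]=m[y0:y1,x0:x1]
    cs=cv2.findContours(k,0,1)[0];c=max(cs,key=cv2.contourArea);r=cv2.minAreaRect(c)
    P=cast(cv2.boxPoints(r),z,C);e1=P[1]-P[0];e2=P[2]-P[1]
    print(n,r,P.mean(0).round(4),np.linalg.norm(e1).round(4),np.degrees(np.arctan2(e1[1],e1[0])).round(1),np.linalg.norm(e2).round(4),np.degrees(np.arctan2(e2[1],e2[0])).round(1))
dark=(hsv[...,2]<75).astype('uint8')
blob(dark,385,415,270,300,.024,'relay')
y=cv2.inRange(hsv,(20,90,80),(35,255,255)); blob(y,270,300,260,290,.042,'nest')
blob(dark,235,275,225,262,.055,'knob')
a=cv2.resize(im[205:310,215:325],None,fx=5,fy=5,interpolation=2);b=cv2.resize(im[268:308,380:420],None,fx=6,fy=6,interpolation=2)
o=np.zeros((525,800,3),'uint8');o[:,:550]=a;o[:240,555:795]=b;cv2.imwrite('pics/c.png',o)
```

```text
[[ 0.425 -0.339  0.012]
 [ 0.48  -0.396  0.012]
 [ 0.536 -0.466  0.012]
 [ 0.622  0.118  0.012]]
[[ 0.485 -0.112  0.042]
 [ 0.557 -0.06   0.042]]
relay ((401.00006103515625, 286.0000305175781), (8.049844741821289, 15.205260276794434), 26.56505012512207) [ 0.4234 -0.3368  0.024 ] 0.0313 -38.2 0.0161 -127.4
nest ((284.5000305175781, 274.0000305175781), (14.849242210388184, 9.192388534545898), 45.0) [ 0.4857 -0.1109  0.042 ] 0.0183 -54.1 0.0299 -145.1
knob ((253.75, 243.25), (21.21320343017578, 21.92030906677246), 45.0) [ 0.5552 -0.061   0.055 ] 0.0438 -53.3 0.0438 -145.1
```

View pics/c.png

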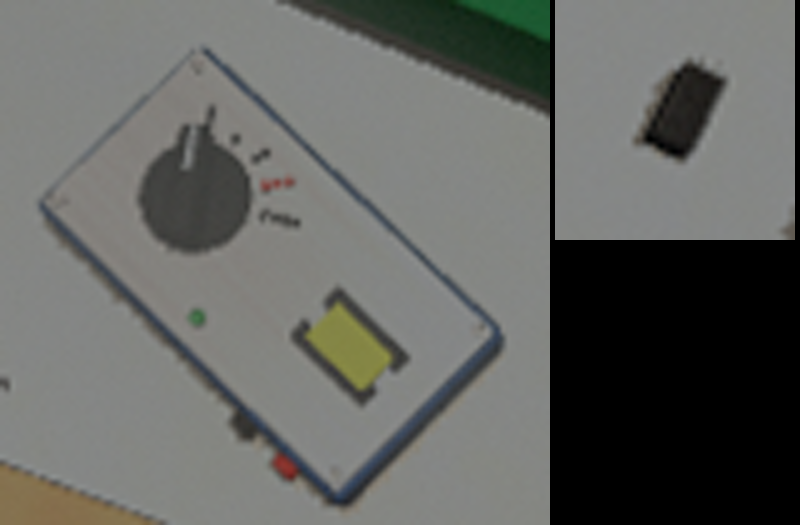

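The crop shows the knob at rest with its white pointer towards the image top, the nest clean, and the relay lying with its long axis towards upper right. The soldering iron stands close by, so I'll check its clearance.

Run:
```python
from h import *
A=cam('top');B=cam('scene')
def tri(a,b):
    P=[]
    for C,p in((A,a),(B,b)):
        u=cv2.undistortPoints(np.array([[p]],float),C[0],C[1]).ravel();P.append((np.c_[C[2],C[3]],u.reshape(2,1)))
    X=cv2.triangulatePoints(P[0][0],P[1][0],P[0][1],P[1][1]).ravel();return X[:3]/X[3]
for n,a,b in[('tip',(456,288),(435,171)),('low',(433,328),(455,225)),('relay',(401,286),(402,229)),('knob',(252,239),(295,270)),('yellow',(284.5,274),(337,273)),('stand',(418,375),(462,262))]:
    X=tri(a,b);print(n,X.round(3),proj(X,A).round(0),proj(X,B).round(0))
s=read_state();R=Ro.from_rotvec(s['tcp_rot']).as_matrix();print(R.round(3))
print(R.T@(np.array([.418,-.337,.15])-s['tool_pos']))
```

```text
tip [ 0.385 -0.408  0.15 ] [[457. 289.]] [[434. 171.]]
low [ 0.32  -0.381  0.036] [[435. 333.]] [[451. 224.]]
relay [ 0.423 -0.339  0.012] [[401. 287.]] [[401. 229.]]
knob [ 0.558 -0.061  0.065] [[253. 240.]] [[294. 269.]]
yellow [ 0.484 -0.111  0.044] [[285. 275.]] [[336. 273.]]
stand [ 0.255 -0.339 -0.022] [[415. 369.]] [[468. 262.]]
[[ 0.943  0.333 -0.001]
 [ 0.333 -0.943  0.002]
 [ 0.    -0.002 -1.   ]]
[ 0.28177204 -0.21721797  0.08061275]
```

Call:
{"name": "jog_arm", "arguments": {"turn": [[0,0,0],[0,0,0],[0,0,0],[0,0,0],[0,0,0],[0,0,0],[0,0,0],[0,0,0],[0,0,0],[0,0,0],[0,0,0],[0,0,0]], "delta_pos": [[0.0235,-0.018,0],[0.0235,-0.018,0],[0.0235,-0.018,0],[0.0235,-0.018,0],[0.0235,-0.018,0],[0.0235,-0.018,0],[0.0235,-0.018,0],[0.0235,-0.018,0],[0.0235,-0.018,0],[0.0235,-0.018,0],[0.0235,-0.018,0],[0.0235,-0.018,0]], "gripper": [0.05,0.05,0.05,0.05,0.05,0.05,0.05,0.05,0.05,0.05,0.05,0.05], "grip_force": 25}}

```text
time: 1.15
tool_pos: [0.4192, -0.3373, 0.231]
tcp_rot: [-3.096, -0.531, 0.0]
wrist_force: [0.4, -0.9, 0.4]
width: 0.59
grip_force: 0.0
```

Call:
{"name": "jog_arm", "arguments": {"turn": [[0,0,0.111],[0,0,0.111],[0,0,0.111],[0,0,0.111],[0,0,0.111],[0,0,0.111],[0,0,0.111],[0,0,0.111],[0,0,0.112],[0,0,0],[0,0,0]], "delta_pos": [[0,0,0],[0,0,0],[0,0,0],[0,0,0.01],[0,0,0.015],[0,0,0.015],[0,0,0.015],[0,0,0.015],[0,0,0.01],[0,0,0],[0,0,0]], "gripper": [0.05,0.05,0.05,0.05,0.05,0.05,0.05,0.05,0.05,0.05,0.05]}}

```text
time: 2.07
tool_pos: [0.4183, -0.3382, 0.1505]
tcp_rot: [-2.973, 1.013, 0.003]
wrist_force: [0.2, 0.7, 0.2]
width: 0.588
grip_force: 0.0
```

Run:
```python
from h import *
im,C=shot('wrist','pics/w1.png');s=read_state()
print(s['time'],s['tool_pos'],s['tcp_rot'],s['q'],s['width'],proj([[.423,-.338,.024],list(s['tool_pos'])],C))
```

```text
2.1167 [ 0.41889041 -0.33878184  0.15145129] [-2.97345193e+00  1.01375607e+00  1.79860417e-04] [-7.26312455e-01  7.22564724e-02  1.97975953e+00  3.05140284e-05
  1.08971222e+00  1.50162386e+00] 0.5858020264040228 [[318.04391564 225.25406767]
 [321.27910063 297.97554239]]
```

View pics/w1.png

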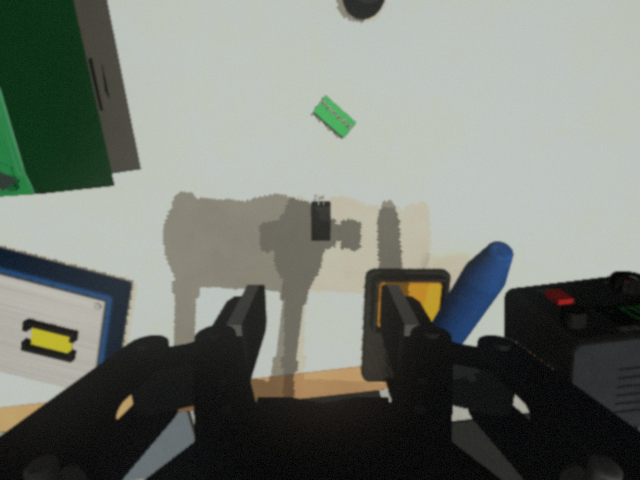

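The wrist view shows the relay at (320,221), nearly upright in the image, with its blades at the top (tool +x). The gripper is well aligned with it.

Run:
```python
from h import *
im=cv2.imread('pics/w1.png');C=cam('wrist');s=read_state()
g=im.max(2);k=np.zeros_like(g);k[195:250,300:340]=(g[195:250,300:340]<60)
print(g[195:250,320],g[215,300:340])
c=max(cv2.findContours(k,0,1)[0],key=cv2.contourArea);r=cv2.minAreaRect(c);print(r,cv2.boundingRect(c))
x,y,w,h=cv2.boundingRect(c)
R=Ro.from_rotvec(s['tcp_rot']).as_matrix()
for z in (.024,0):
  P=cast([[x-.5,y-.5],[x+w-.5,y-.5],[x+w-.5,y+h-.5],[x-.5,y+h-.5]],z,C)
  print(z,((P-s['tool_pos'])@R).round(4).tolist(),P.mean(0).round(4))
```

```text
[189 172 155 150 164 157 118  79  66  60  54  55  58  64  61  58  58  59
  61  58  57  62  57  57  54  50  47  50  49  48  48  48  50  46  48  47
  45  49  49  48  48  48  47  47  51  76  97 110 112 108 108 109 108 110
 109] [111 114 114 112 112 112 114 110 109 106  89  70  53  52  48  52  50  50
  52  53  57  58  59  60  60  60  58  59  64  80 123 164 184 189 187 189
 191 191 188 189]
((320.5, 221.0), (36.0, 17.0), 90.0) (312, 203, 18, 37)
0.024 [[0.0219, -0.0081, 0.1274], [0.0219, 0.0059, 0.1274], [-0.0081, 0.0061, 0.1275], [-0.0081, -0.0084, 0.1275]] [ 0.425  -0.3421  0.024 ]
0 [[0.0178, -0.0089, 0.1514], [0.0178, 0.0064, 0.1514], [-0.0148, 0.0065, 0.1515], [-0.0148, -0.0092, 0.1515]] [ 0.4209 -0.3387  0.    ]
```

Call:
{"name": "jog_arm", "arguments": {"turn": [[0,0,0],[0,0,0],[0,0,0],[0,0,0],[0,0,0],[0,0,0],[0,0,0],[0,0,0],[0,0,0],[0,0,0],[0,0,0],[0,0,0],[0,0,0],[0,0,0],[0,0,0],[0,0,0],[0,0,0],[0,0,0]], "delta_pos": [[0.005,-0.001,0.01],[0,0,0.02],[0,0,0.02],[0,0,0.02],[0,0,0.02],[0,0,0.02],[0,0,0.015],[0,0,0.01],[0,0,0.007],[0,0,0],[0,0,0],[0,0,0],[0,0,0],[0,0,0],[0,0,0],[0,0,0],[0,0,0],[0,0,0]], "gripper": [0.05,0.05,0.05,0.05,0.05,0.05,0.05,0.05,0.05,0.05,0.035,0.03,0.025,0.02,0.015,0.01,0.01,0.01]}}

```text
time: 3.62
tool_pos: [0.4241, -0.3416, 0.0103]
tcp_rot: [2.971, -1.018, 0.002]
wrist_force: [-0.7, 1.3, 5.2]
width: 0.179
grip_force: 26.9
```

Run:
```python
from h import *
im,C=shot('wrist','pics/w2.png');s=read_state()
print(s['time'],s['tool_pos'],s['width'],s['grip_force'],s['wrist_force'])
```

```text
3.6667 [ 0.42407858 -0.34160393  0.01031194] 0.17881369214975515 26.854578852653503 [-0.73368312  0.0239364   6.15614251]
```

View pics/w2.png

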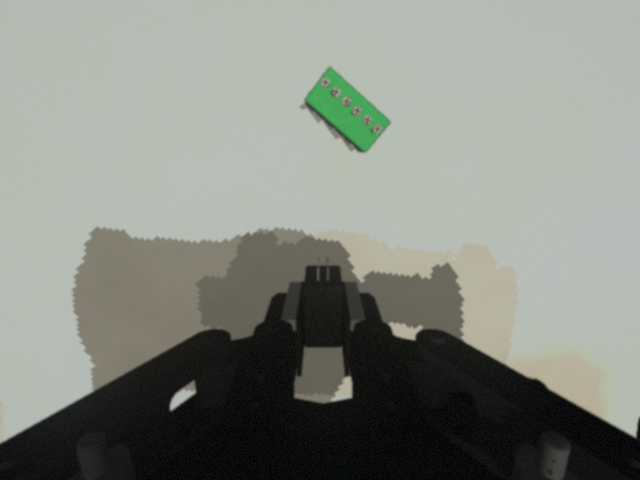

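The relay is held between the pads, with its top face at about rows 283–346 and columns 302–350 and the blades at (323,272). I'll measure where it sits in the tool and plan the move to the nest.

Run:
```python
from h import *
im=cv2.imread('pics/w2.png');C=cam('wrist');s=read_state();R=Ro.from_rotvec(s['tcp_rot']).as_matrix()
g=im.max(2);print(g[255:360,312].tolist());print(g[310,280:370].tolist())
for z,px in((.024,[[326,283],[326,346],[303,310],[350,310]]),(0,[[322,266]])):
  print(z,((cast(px,z,C)-s['tool_pos'])@R).round(4).tolist())
# nest in the first wrist view
T=cam('top');print(R.round(3))
```

```text
[108, 106, 106, 106, 108, 105, 105, 104, 104, 96, 74, 49, 35, 30, 33, 33, 32, 32, 30, 27, 32, 33, 31, 31, 28, 32, 32, 28, 29, 29, 31, 28, 31, 32, 31, 37, 30, 30, 31, 29, 35, 26, 29, 34, 34, 29, 31, 28, 27, 29, 28, 31, 31, 28, 28, 30, 28, 25, 24, 25, 23, 27, 23, 20, 29, 30, 24, 26, 24, 27, 25, 30, 24, 26, 24, 22, 28, 25, 27, 25, 26, 23, 22, 29, 21, 25, 30, 25, 22, 24, 28, 36, 70, 91, 100, 99, 99, 100, 100, 100, 102, 102, 103, 104, 101]
[23, 26, 34, 47, 51, 54, 53, 53, 50, 49, 53, 53, 52, 50, 54, 47, 46, 36, 22, 24, 19, 23, 17, 16, 28, 27, 28, 28, 29, 29, 24, 27, 30, 28, 30, 18, 30, 24, 24, 30, 25, 25, 31, 27, 34, 34, 25, 29, 26, 30, 29, 31, 24, 29, 28, 28, 32, 29, 31, 27, 25, 28, 25, 23, 24, 27, 26, 28, 38, 46, 48, 55, 54, 53, 53, 57, 56, 54, 56, 53, 55, 55, 49, 42, 32, 31, 31, 24, 29, 27]
0.024 [[0.0133, 0.002, -0.0137], [-0.0152, 0.0021, -0.0137], [0.0014, -0.0073, -0.0137], [0.0014, 0.0118, -0.0137]]
0 [[0.0118, 0.0003, 0.0103]]
[[ 0.79  -0.613  0.001]
 [-0.613 -0.79  -0.001]
 [ 0.002  0.    -1.   ]]
```

Call:
{"name": "jog_arm", "arguments": {"turn": [[0,0,0],[0,0,0],[0,0,0],[0,0,0],[0,0,0],[0,0,0],[0,0,0],[0,0,0],[0,0,0],[0,0,0],[0,0,0],[0,0,0],[0,0,0],[0,0,0]], "delta_pos": [[0,0,-0.01],[0,0,-0.025],[0,0,-0.03],[0,0,-0.03],[0,0,-0.025],[0,0,-0.01],[-0.0116,-0.0275,0],[-0.0116,-0.0275,0],[-0.0117,-0.0275,0],[-0.0117,-0.0275,0],[-0.0117,-0.0275,0],[-0.0117,-0.0274,0],[-0.0116,-0.0274,0],[-0.0116,-0.0273,0]], "gripper": [0.01,0.01,0.01,0.01,0.01,0.01,0.01,0.01,0.01,0.01,0.01,0.01,0.01,0.01]}}

```text
time: 4.83
tool_pos: [0.4838, -0.1088, 0.1384]
tcp_rot: [2.972, -1.019, -0.002]
wrist_force: [0.8, -0.1, -0.3]
width: 0.176
grip_force: 26.1
```

Call:
{"name": "jog_arm", "arguments": {"turn": [[0,0,-0.107],[0,0,-0.107],[0,0,-0.107],[0,0,-0.107],[0,0,-0.107],[0,0,-0.107],[0,0,-0.107],[0,0,-0.107],[0,0,-0.107],[0,0,-0.107],[0,0,-0.107],[0,0,-0.106],[0,0,0],[0,0,0]], "delta_pos": [[0,0,0],[0,0,0],[0,0,0],[0,0,0],[0,0,0],[0,0,0],[0,0,0],[0,0,0],[0,0,0],[0,0,0],[0,0,0],[0,0,0],[0,0,0],[0,0,0]], "gripper": [0.01,0.01,0.01,0.01,0.01,0.01,0.01,0.01,0.01,0.01,0.01,0.01,0.01,0.01]}}

```text
time: 6.0
tool_pos: [0.4838, -0.1102, 0.1386]
tcp_rot: [-2.991, -0.958, 0.002]
wrist_force: [0.3, -0.4, 0.8]
width: 0.18
grip_force: 26.1
```

Run:
```python
from h import *
im,C=shot('wrist','pics/w3.png');s=read_state();R=Ro.from_rotvec(s['tcp_rot']).as_matrix()
print(s['time'],s['tool_pos'],s['width'],s['grip_force'],s['q'],np.degrees(np.arctan2(R[1,1],R[0,1])))
bgr=cv2.imread('pics/w3.png');m=cv2.inRange(cv2.cvtColor(bgr,cv2.COLOR_BGR2HSV),(20,100,80),(35,255,255))
c=max(cv2.findContours(m,0,1)[0],key=cv2.contourArea);b=cv2.boxPoints(cv2.minAreaRect(c))
P=(cast(b,.042,C)-s['tool_pos'])@R;print(b,P.round(4).tolist(),P.mean(0));e=P[1]-P[0];f=P[2]-P[1]
for v in(e,f):print(np.linalg.norm(v),np.degrees(np.arctan2(v[1],v[0])))
```

```text
6.05 [ 0.48397432 -0.11028537  0.13871828] 0.1772092833328697 26.126169562339783 [-2.74249004e-01  4.94116100e-03  2.07534432e+00  2.64134023e-05
  1.06240162e+00  6.76687541e-01] -54.48540460866428
[[ 45.02968    16.608307 ]
 [ 76.93472    -1.3382797]
 [122.01485    78.80415  ]
 [ 90.1098     96.75074  ]] [[0.1406, -0.1688, 0.0968], [0.15, -0.1476, 0.0967], [0.1058, -0.1273, 0.0968], [0.0952, -0.1494, 0.0968]] [ 0.12287659 -0.14828259  0.096765  ]
0.023160245076572644 65.9975583313495
0.048648049499792435 155.39333343950995
```

View pics/w3.png

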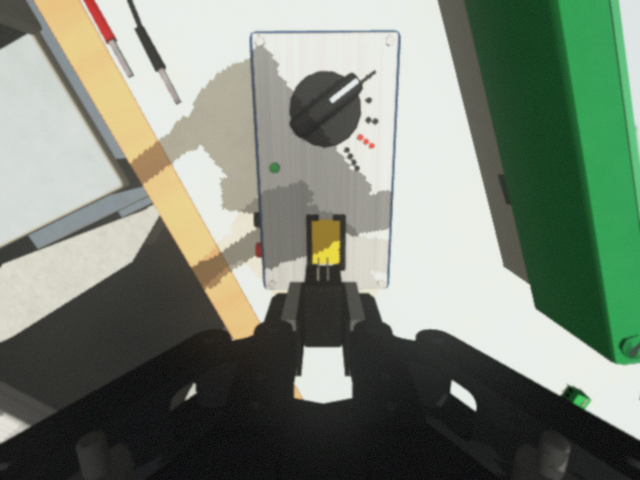

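The wrist view shows the relay held upright (rows 283–346). The nest is ahead of it, with yellow at rows 219–267 and columns 311–341, and the tester's edges are nearly parallel to the tool's x axis. The knob is at (325,108) with its wing pointing to the upper right.

Run:
```python
from h import *
C=cam('wrist');s=read_state();R=Ro.from_rotvec(s['tcp_rot']).as_matrix()
L=lambda px,z:((cast(px,z,C)-s['tool_pos'])@R).round(4)
bgr=cv2.imread('pics/w3.png');hsv=cv2.cvtColor(bgr,cv2.COLOR_BGR2HSV)
m=cv2.inRange(hsv,(18,90,50),(36,255,255));k=np.zeros_like(m);k[205:285,295:355]=m[205:285,295:355]
c=max(cv2.findContours(k,0,1)[0],key=cv2.contourArea);print(cv2.boundingRect(c),cv2.minAreaRect(c))
for r in range(222,265,6):
    xs=np.where(k[r])[0];print(r,xs.min(),xs.max(),L([[xs.min()-.5,r],[xs.max()+.5,r]],.042)[:,:2].tolist())
g=bgr.max(2).astype(int);print('col314',g[205:235,314].tolist());print('col 338',g[205:235,338].tolist());print('row240',g[240,298:354].tolist())
# tester edges: subpixel gradient crossings
for r in (60,100,200,250):
    print(r,[int(v) for v in g[r,240:275]][::2],[int(v) for v in g[r,380:405]][::2])
print('far',g[25:40,280].tolist(),g[25:40,370].tolist(),'near',g[280:296,275].tolist(),g[280:296,375].tolist())
```

```text
(311, 219, 30, 47) ((325.4999694824219, 242.0), (45.99999237060547, 28.999996185302734), 90.0)
222 311 340 [[0.0131, -0.009], [0.0131, 0.012]]
228 311 340 [[0.0088, -0.0091], [0.0088, 0.0121]]
234 311 340 [[0.0044, -0.0091], [0.0044, 0.0121]]
240 311 340 [[-0.0, -0.0092], [-0.0, 0.0122]]
246 311 340 [[-0.0045, -0.0092], [-0.0045, 0.0123]]
252 311 340 [[-0.009, -0.0093], [-0.009, 0.0123]]
258 311 340 [[-0.0135, -0.0093], [-0.0135, 0.0124]]
264 312 338 [[-0.0181, -0.0086], [-0.0181, 0.011]]
col314 [125, 121, 121, 118, 118, 120, 121, 119, 107, 83, 56, 46, 48, 47, 53, 77, 114, 139, 146, 150, 150, 149, 148, 147, 148, 150, 147, 148, 149, 150]
col 338 [152, 153, 152, 150, 152, 151, 151, 151, 133, 97, 65, 50, 52, 54, 60, 90, 122, 139, 140, 140, 141, 141, 140, 141, 143, 143, 142, 140, 142, 140]
row240 [121, 119, 120, 118, 116, 116, 112, 107, 82, 56, 49, 47, 56, 83, 122, 141, 147, 148, 147, 149, 150, 148, 149, 150, 148, 148, 147, 148, 147, 148, 147, 148, 148, 149, 150, 158, 162, 163, 162, 169, 167, 141, 103, 68, 63, 64, 79, 127, 178, 204, 214, 216, 218, 218, 215, 215]
60 [235, 234, 206, 184, 1
[... 237 characters left out ...]
36, 238, 237, 237, 236, 236, 208, 151, 219, 239, 238, 238]
200 [172, 174, 173, 173, 172, 169, 163, 143, 138, 99, 92, 116, 122, 125, 122, 120, 121, 122] [159, 160, 163, 163, 157, 129, 156, 233, 238, 237, 238, 239, 238]
250 [141, 144, 141, 144, 142, 142, 141, 140, 139, 137, 125, 86, 108, 121, 124, 122, 120, 124] [220, 222, 221, 216, 156, 168, 235, 239, 239, 238, 238, 239, 240]
far [237, 238, 239, 237, 229, 198, 166, 163, 191, 224, 234, 238, 236, 238, 237] [238, 239, 238, 233, 217, 182, 166, 188, 222, 234, 235, 237, 237, 237, 235] near [211, 199, 187, 189, 198, 201, 202, 208, 203, 206, 222, 230, 226, 211, 173, 121] [219, 215, 215, 213, 215, 216, 216, 215, 218, 229, 233, 232, 233, 234, 233, 233]
```

Call:
{"name": "jog_arm", "arguments": {"turn": [[0,0,0],[0,0,0],[0,0,0],[0,0,0],[0,0,0],[0,0,0],[0,0,0],[0,0,0]], "delta_pos": [[0,0.0009,0.01],[0,0,0.02],[0,0,0.02],[0,0,0.014],[0,0,0.006],[0,0,0],[0,0,0],[0,0,0]], "gripper": [0.01,0.01,0.01,0.01,0.01,0.01,0.01,0.01]}}

```text
time: 6.72
tool_pos: [0.4858, -0.1114, 0.0701]
tcp_rot: [2.99, 0.962, 0.002]
wrist_force: [-0.9, -0.3, -1.1]
width: 0.177
grip_force: 26.1
```

Run:
```python
from h import *
im,C=shot('wrist','pics/w4.png');s=read_state();R=Ro.from_rotvec(s['tcp_rot']).as_matrix()
print(s['time'],s['tool_pos'],s['wrist_force'])
b=cv2.imread('pics/w4.png');cv2.imwrite('pics/w4c.png',cv2.resize(b[200:380,240:410],None,fx=3.3,fy=3.3,interpolation=2))
```

```text
6.7667 [ 0.48606292 -0.11146936  0.07036114] [-0.15963898 -0.21144367  0.23465398]
```

View pics/w4c.png

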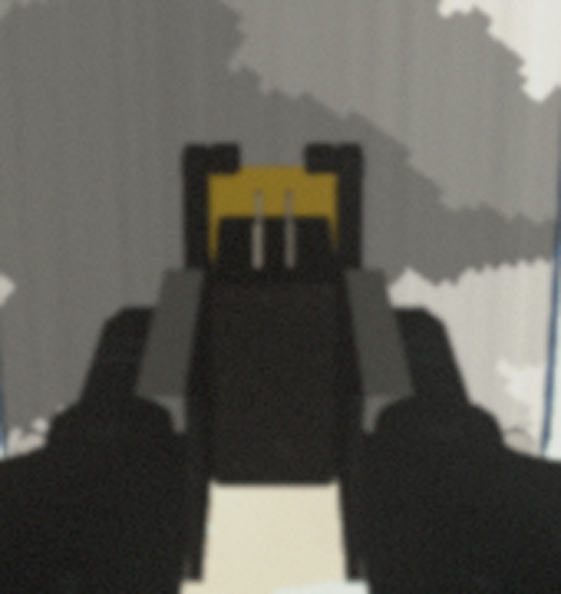

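Centred sideways to within half a millimetre: relay end at crop x 217–332, yellow floor at 209–337. Next I check the lengthwise fit.

Run:
```python
from h import *
C=cam('wrist');s=read_state();R=Ro.from_rotvec(s['tcp_rot']).as_matrix()
L=lambda px,z:((cast(px,z,C)-s['tool_pos'])@R).round(4)
f=lambda x,y:[240+x/3.3,200+y/3.3]
print('rim inner',L([f(225,173),f(209,200),f(337,200)],.048),'outer base',L([f(210,145)],.042))
print('relay end',L([f(225,217),f(217,225),f(332,225)],.0601),'top',L([f(270,283),f(270,484)],.0841))
```

```text
rim inner [[ 0.0145 -0.0078  0.0224]
 [ 0.0102 -0.0102  0.0224]
 [ 0.0102  0.0092  0.0224]] outer base [[ 0.0171 -0.0103  0.0284]]
relay end [[ 0.0118 -0.0073  0.0103]
 [ 0.0106 -0.0085  0.0103]
 [ 0.0106  0.0078  0.0103]] top [[ 0.012  -0.0009 -0.0137]
 [-0.0156 -0.001  -0.0138]]
```

Call:
{"name": "jog_arm", "arguments": {"turn": [[0,0,0],[0,0,0],[0,0,0],[0,0,0],[0,0,0],[0,0,0],[0,0,0],[0,0,0]], "delta_pos": [[0,0,0.004],[0,0,0.004],[0,0,0.004],[0,0,0.003],[0,0,0.002],[0,0,0.001],[0,0,0],[0,0,0]], "gripper": [0.01,0.01,0.01,0.01,0.01,0.01,0.01,0.01]}}

```text
time: 7.43
tool_pos: [0.4847, -0.1111, 0.0523]
tcp_rot: [-2.99, -0.962, 0.002]
wrist_force: [-5.1, 1.0, 11.3]
width: 0.177
grip_force: 27.5
```

Call:
{"name": "jog_arm", "arguments": {"turn": [[0,0,0],[0,0,0],[0,0,0],[0,0,0],[0,0,0],[0,0,0],[0,0,0],[0,0,0],[0,0,0],[0,0,0],[0,0,0],[0,0,0]], "delta_pos": [[0,0,-0.0005],[0,0,0],[0,0,0],[0,0,0],[0,0,0],[0,0,-0.005],[0,0,-0.015],[0,0,-0.025],[0,0,-0.03],[0,0,-0.025],[0,0,-0.01],[0,0,0]], "gripper": [0.02,0.025,0.03,0.035,0.04,0.04,0.04,0.04,0.04,0.04,0.04,0.04]}}

```text
time: 8.43
tool_pos: [0.4874, -0.1118, 0.1652]
tcp_rot: [2.987, 0.961, 0.009]
wrist_force: [-0.3, 0.3, -0.2]
width: 0.466
grip_force: 0.0
```

Run:
```python
from h import *
im,C=shot('wrist','pics/w5.png');s=read_state();R=Ro.from_rotvec(s['tcp_rot']).as_matrix()
print(s['time'],s['tool_pos'],s['wrist_force'],s['q'])
# pointer: white line on wing top (z .075) inside knob neighbourhood
b=cv2.imread('pics/w5.png');print(proj([[.557,-.061,.075],[.557,-.061,.047],[.485,-.111,.042]],C))
```

```text
8.4833 [ 0.48595258 -0.11141762  0.1629346 ] [-0.78130376  0.33544185  0.51074724] [-2.75354919e-01 -1.87920334e-02  2.05049387e+00  1.46139354e-05
  1.10682544e+00  6.72615817e-01]
[[321.54938229 111.51083956]
 [321.42716867 114.99693675]
 [319.79866574 233.34213472]]
```

View pics/w5.png

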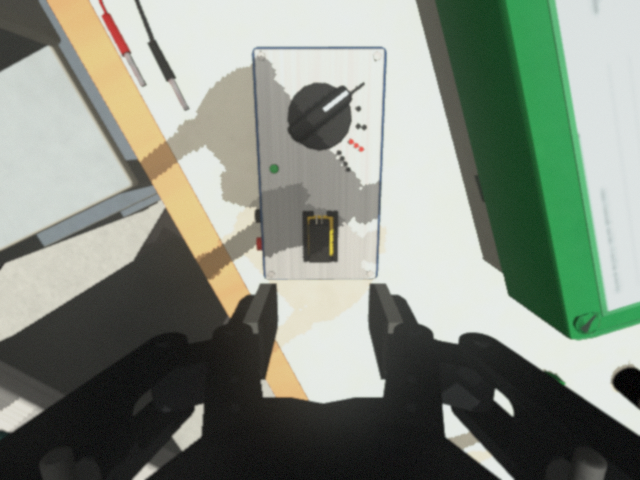

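The relay sits in the nest at (320,237), upright, with yellow visible only beside it. The knob is at (320,116), with the white pointer running from (326,108) to (348,92). I'll measure the wing and zoom in on both.

Run:
```python
from h import *
C=cam('wrist');s=read_state();R=Ro.from_rotvec(s['tcp_rot']).as_matrix()
L=lambda px,z:((cast(px,z,C)-s['tool_pos'])@R).round(4)
b=cv2.imread('pics/w5.png');g=b.max(2)
k=np.zeros_like(g);k[75:160,280:360]=(g[75:160,280:360]<85);k=cv2.morphologyEx(k,2,np.ones((5,5)))
c=max(cv2.findContours(k,0,1)[0],key=cv2.contourArea);print('knob',cv2.minEnclosingCircle(c),cv2.boundingRect(c))
w=np.zeros_like(g);w[84:114,320:356]=(g[84:114,320:356]>150);w&=cv2.dilate(cv2.morphologyEx(k,3,np.ones((15,15))),np.ones((3,3)))
c2=max(cv2.findContours(w,0,1)[0],key=cv2.contourArea);v=cv2.fitLine(np.argwhere(w)[:,::-1].astype('f4'),2,0,.01,.01).ravel();print('line',v,cv2.boundingRect(c2))
d=v[:2]*np.sign(v[0]);P=L([v[2:]-10*d,v[2:]+10*d],.075);e=P[1]-P[0];print(P,np.degrees(np.arctan2(e[1],e[0])))
(x,y),r=cv2.minEnclosingCircle(c)
print('knob centre tool, z.047',L([[x,y]],.047),L([[320,116.5]],.047))
print('nest->knob from top: 88mm along +x tool')
o=np.zeros((560,800,3),'uint8');A=cv2.resize(b[75:160,275:365],None,fx=6,fy=6,interpolation=2)[:500];B=cv2.resize(b[200:275,300:340],None,fx=6,fy=6,interpolation=2)
o[:A.shape[0],:A.shape[1]]=A;o[:B.shape[0],550:550+B.shape[1]]=B;cv2.imwrite('pics/w5c.png',o)
```

```text
knob ((318.5, 116.0), 34.04785919189453) (288, 85, 62, 65)
line [  0.7990632  -0.6012471 331.97272   103.19091  ] (323, 95, 20, 17)
[[0.087  0.0003 0.0881]
 [0.0939 0.0102 0.0881]] 55.12467165539781
knob centre tool, z.047 [[ 0.0848 -0.0034  0.1161]] [[ 0.0845 -0.0023  0.1161]]
nest->knob from top: 88mm along +x tool
```

View pics/w5c.png

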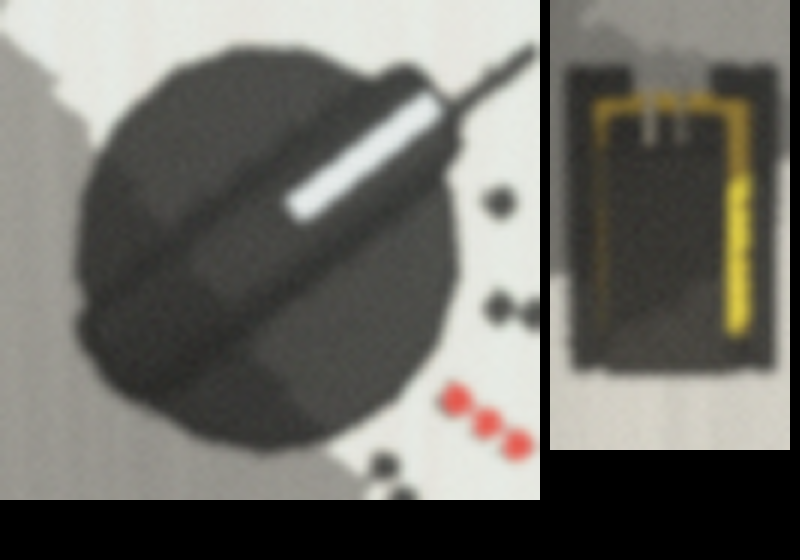

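The pointer lies about 54° from tool +x and the relay sits squarely within the rim. Before moving to the knob I'll check the clearance to the green cabinet.

Run:
```python
from h import *
A=cam('top');B=cam('scene')
for a,b in[((220,168),(222,240)),((349,232),(343,207)),((281,14),(167,138))]:
    P=[];
    for C,p in((A,a),(B,b)): P.append((np.c_[C[2],C[3]],cv2.undistortPoints(np.array([[p]],float),C[0],C[1]).reshape(2,1)))
    X=cv2.triangulatePoints(P[0][0],P[1][0],P[0][1],P[1][1]).ravel();X=X[:3]/X[3];print(X.round(3),proj(X,A).round(),proj(X,B).round())
```

```text
[ 0.701 -0.023  0.117] [[220. 167.]] [[223. 240.]]
[ 0.533 -0.246  0.105] [[349. 231.]] [[344. 207.]]
[ 0.964 -0.192  0.192] [[282.  17.]] [[165. 136.]]
```

Call:
{"name": "jog_arm", "arguments": {"turn": [[0,0,0],[0,0,0],[0,0,0],[0,0,0]], "delta_pos": [[0.0216,0,0],[0.0216,-0.0005,0],[0.0216,-0.0005,0],[0.0216,-0.0003,0]], "gripper": [0.04,0.04,0.04,0.04]}}

```text
time: 8.82
tool_pos: [0.5532, -0.0589, 0.1588]
tcp_rot: [-2.989, -0.961, 0.006]
wrist_force: [1.6, -0.6, 0.6]
width: 0.468
grip_force: 0.0
```

Call:
{"name": "jog_arm", "arguments": {"turn": [[0,0,-0.11],[0,0,-0.11],[0,0,-0.11],[0,0,-0.11],[0,0,-0.11],[0,0,-0.11],[0,0,-0.11],[0,0,-0.11],[0,0,-0.11],[0,0,-0.11],[0,0,-0.11],[0,0,-0.11],[0,0,-0.11],[0,0,-0.11],[0,0,-0.11],[0,0,-0.11],[0,0,-0.11],[0,0,-0.11],[0,0,-0.11],[0,0,-0.11]], "delta_pos": [[0,0,0],[0,0,0],[0,0,0],[0,0,0],[0,0,0],[0,0,0],[0,0,0],[0,0,0],[0,0,0],[0,0,0],[0,0,0],[0,0,0],[0,0,0],[0,0,0],[0,0,0],[0,0,0],[0,0,0],[0,0,0],[0,0,0],[0,0,0]], "gripper": [0.04,0.04,0.04,0.04,0.04,0.04,0.04,0.04,0.04,0.04,0.04,0.04,0.04,0.04,0.04,0.04,0.04,0.04,0.04,0.04]}}

```text
time: 10.48
tool_pos: [0.5525, -0.0594, 0.1586]
tcp_rot: [-0.489, -3.098, 0.0]
wrist_force: [0.3, 0.5, 0.4]
width: 0.467
grip_force: 0.0
```

Run:
```python
from h import *
im,C=shot('wrist','pics/w6.png');s=read_state();R=Ro.from_rotvec(s['tcp_rot']).as_matrix()
print(s['time'],s['tool_pos'],s['q'],np.degrees(np.arctan2(R[1,1],R[0,1])),s['wrist_force'],s['torque'])
```

```text
10.5333 [ 0.55254533 -0.05942322  0.15867548] [-1.51948082e-01  1.00342315e-01  1.93487053e+00 -9.77980989e-06
  1.11132196e+00 -1.41413188e+00] 72.3181635750113 [-0.52504285 -0.25552198 -0.00370304] [ 0.00047026 -0.00323024  0.00414269]
```

View pics/w6.png

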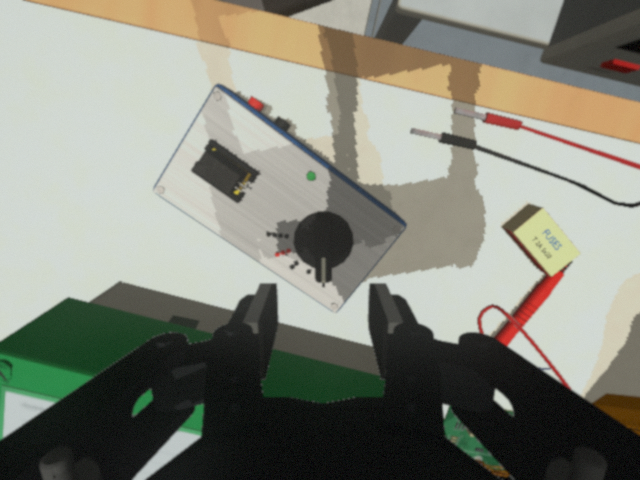

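The pointer at (324,269) is vertical in the view, so the wing is aligned with the tool. The knob's centre is at about (323,240), and the finger midline is near column 322.

Run:
```python
from h import *
C=cam('wrist');s=read_state();R=Ro.from_rotvec(s['tcp_rot']).as_matrix()
L=lambda px,z:((cast(px,z,C)-s['tool_pos'])@R).round(4)
b=cv2.imread('pics/w6.png');g=b.max(2)
k=np.zeros_like(g);k[205:285,292:356]=(g[205:285,292:356]<62);k=cv2.morphologyEx(k,2,np.ones((7,7)))
c=max(cv2.findContours(k,0,1)[0],key=cv2.contourArea);(x,y),r=cv2.minEnclosingCircle(c);print(x,y,r,cv2.boundingRect(c))
print(L([[x,y]],.047),(np.array([.5556,-.0602,.0])-s['tool_pos'])@R)
w=np.argwhere(g[255:285,310:338]>110);w=w[(w[:,1]>8)&(w[:,1]<20)]
for r in range(255,285,2):print(r,g[r,312:336].tolist())
```

```text
323.1842041015625 239.5 29.16514778137207 (295, 212, 58, 55)
[[-0.0022  0.      0.1117]] [-0.00392063  0.00031144  0.15865804]
255 [48, 44, 46, 41, 43, 41, 43, 42, 43, 40, 43, 44, 42, 43, 41, 42, 40, 43, 40, 39, 38, 40, 37, 42]
257 [49, 47, 46, 47, 39, 42, 45, 47, 45, 54, 69, 73, 70, 57, 39, 41, 39, 43, 39, 38, 37, 39, 42, 40]
259 [52, 49, 48, 43, 45, 43, 40, 44, 56, 81, 104, 112, 104, 80, 57, 44, 42, 40, 42, 39, 41, 39, 40, 38]
261 [50, 51, 49, 48, 44, 43, 46, 44, 57, 79, 105, 114, 106, 81, 52, 46, 44, 42, 42, 43, 38, 43, 44, 44]
263 [49, 49, 50, 46, 43, 43, 45, 44, 58, 83, 103, 113, 106, 84, 57, 44, 42, 39, 43, 41, 45, 40, 44, 45]
265 [59, 56, 50, 45, 44, 43, 44, 45, 56, 82, 106, 114, 109, 82, 57, 47, 40, 39, 42, 41, 43, 44, 46, 52]
267 [133, 114, 89, 59, 48, 45, 46, 43, 55, 79, 106, 114, 110, 79, 57, 43, 42, 42, 42, 55, 67, 78, 92, 104]
269 [181, 179, 151, 102, 59, 47, 44, 44, 56, 83, 106, 114, 107, 83, 58, 46, 41, 41, 48, 71, 102, 119, 123, 123]
271 [187, 187, 156, 107, 65, 47, 45, 46, 58, 81, 103, 114, 107, 83, 56, 48, 45, 43, 49, 75, 108, 121, 123, 124]
273 [196, 192, 157, 109, 62, 49, 44, 49, 57, 79, 106, 116, 109, 83, 57, 46, 42, 45, 48, 76, 109, 122, 128, 127]
275 [202, 194, 157, 109, 64, 47, 43, 47, 57, 86, 103, 115, 110, 84, 58, 47, 45, 46, 46, 73, 108, 123, 125, 126]
277 [200, 193, 160, 109, 65, 46, 45, 48, 57, 81, 107, 116, 106, 81, 57, 44, 45, 46, 50, 74, 105, 121, 125, 125]
279 [201, 197, 177, 137, 85, 55, 48, 46, 57, 82, 107, 115, 107, 87, 60, 46, 45, 47, 61, 80, 108, 119, 125, 124]
281 [202, 198, 196, 175, 142, 107, 83, 71, 80, 101, 121, 130, 123, 101, 81, 76, 87, 108, 127, 131, 130, 126, 125, 125]
283 [199, 201, 199, 201, 196, 188, 180, 175, 173, 160, 128, 103, 122, 156, 171, 178, 179, 190, 193, 183, 158, 135, 125, 125]
```

Call:
{"name": "jog_arm", "arguments": {"turn": [[0,0,0],[0,0,0],[0,0,0],[0,0,0],[0,0,0],[0,0,0],[0,0,0],[0,0,0],[0,0,0],[0,0,0],[0,0,0],[0,0,0],[0,0,0],[0,0,0],[0,0,0],[0,0,0],[0,0,0]], "delta_pos": [[-0.002,0,0.01],[0,0,0.02],[0,0,0.02],[0,0,0.02],[0,0,0.017],[0,0,0.01],[0,0,0.006],[0,0,0.003],[0,0,0],[0,0,0],[0,0,0],[0,0,0],[0,0,0],[0,0,0],[0,0,0],[0,0,0],[0,0,0]], "gripper": [0.04,0.04,0.04,0.04,0.04,0.04,0.04,0.04,0.04,0.04,0.03,0.025,0.02,0.015,0.01,0.006,0.006], "grip_force": 40}}

```text
time: 11.95
tool_pos: [0.5567, -0.0605, 0.0565]
tcp_rot: [0.498, 3.101, -0.0]
wrist_force: [-1.7, 0.4, 6.1]
width: 0.128
grip_force: 39.5
```

Call:
{"name": "jog_arm", "arguments": {"turn": [[0,0,0],[0,0,0],[0,0,0]], "delta_pos": [[0,0,0],[0,0,0],[0,0,0]], "gripper": [0.006,0.006,0.006]}}

```text
time: 12.2
tool_pos: [0.5567, -0.0605, 0.0565]
tcp_rot: [0.498, 3.101, -0.0]
wrist_force: [-1.8, -1.0, 5.3]
width: 0.125
grip_force: 39.6
```

```bash
cat > st.py <<'E'
from h import *
s=read_state();R=Ro.from_rotvec(s['tcp_rot']).as_matrix()
print(s['time'],s['tool_pos'].round(4),'yaw',np.degrees(np.arctan2(R[1,1],R[0,1])).round(2),'F',s['wrist_force'].round(1),'T',s['torque'].round(3),s['width'],s['grip_force'],'q',s['q'].round(3))
E
python3 st.py
```

```text
12.2 [ 0.5567 -0.0605  0.0565] yaw 71.74 F [-1.8 -1.   5.3] T [-0.004  0.284  0.06 ] 0.12478147923291841 39.57999050617218 q [-0.153  0.22   2.008 -0.     0.912 -1.405]
```

Call:
{"name": "jog_arm", "arguments": {"turn": [[0,0,0.02],[0,0,0.02],[0,0,0.02],[0,0,0.02],[0,0,0.02],[0,0,0.02],[0,0,0.02],[0,0,0.02],[0,0,0.02],[0,0,0.02],[0,0,0.02],[0,0,0.02],[0,0,0.02],[0,0,0.02],[0,0,0.02],[0,0,0.02],[0,0,0.02],[0,0,0.02],[0,0,0.02],[0,0,0]], "delta_pos": [[0,0,0],[0,0,0],[0,0,0],[0,0,0],[0,0,0],[0,0,0],[0,0,0],[0,0,0],[0,0,0],[0,0,0],[0,0,0],[0,0,0],[0,0,0],[0,0,0],[0,0,0],[0,0,0],[0,0,0],[0,0,0],[0,0,0],[0,0,0]], "gripper": [0.006,0.006,0.006,0.006,0.006,0.006,0.006,0.006,0.006,0.006,0.006,0.006,0.006,0.006,0.006,0.006,0.006,0.006,0.006,0.006]}}

```text
time: 13.87
tool_pos: [0.5566, -0.0606, 0.0565]
tcp_rot: [1.076, 2.951, -0.001]
wrist_force: [-1.0, -2.0, 5.9]
width: 0.134
grip_force: 39.7
```

```bash
python3 st.py
```

```text
13.8667 [ 0.5566 -0.0606  0.0565] yaw 49.92 F [-1.  -2.   5.9] T [-0.146  0.271  0.032] 0.13372108274316005 39.655954241752625 q [-1.530e-01  2.200e-01  2.008e+00 -1.000e-03  9.120e-01 -1.024e+00]
```

```bash
sed -i "s/'q',s\['q'\].round(3))/'tau6',s['joint_torque'][5].round(4))/" st.py; python3 st.py
```

```text
13.8667 [ 0.5566 -0.0606  0.0565] yaw 49.92 F [-1.  -2.   5.9] T [-0.146  0.271  0.032] 0.13372108274316005 39.655954241752625 tau6 0.2432
```

Call:
{"name": "jog_arm", "arguments": {"turn": [[0,0,0.02],[0,0,0.01],[0,0,0]], "delta_pos": [[0,0,0],[0,0,0],[0,0,0]], "gripper": [0.006,0.006,0.006]}}

```text
time: 14.12
tool_pos: [0.5566, -0.0607, 0.0565]
tcp_rot: [1.12, 2.935, -0.001]
wrist_force: [-2.3, -1.8, 6.0]
width: 0.129
grip_force: 39.7
```

```bash
python3 st.py
```

```text
14.1167 [ 0.5566 -0.0607  0.0565] yaw 48.23 F [-2.3 -1.8  6. ] T [-0.186  0.344  0.056] 0.12896787741240012 39.66670632362366 tau6 0.1807
```

Call:
{"name": "jog_arm", "arguments": {"turn": [[0,0,0.02],[0,0,0.02],[0,0,0.02],[0,0,0]], "delta_pos": [[0,0,0],[0,0,0],[0,0,0],[0,0,0]], "gripper": [0.006,0.006,0.006,0.006]}}

```text
time: 14.45
tool_pos: [0.5566, -0.0607, 0.0565]
tcp_rot: [1.208, 2.9, -0.001]
wrist_force: [-2.0, -1.5, 5.7]
width: 0.13
grip_force: 39.7
```

```bash
python3 st.py
```

```text
14.45 [ 0.5566 -0.0607  0.0565] yaw 44.78 F [-2.  -1.5  5.7] T [-0.15   0.327  0.171] 0.12954084758557277 39.675493240356445 tau6 0.3082
```

Call:
{"name": "jog_arm", "arguments": {"turn": [[0,0,0.02],[0,0,0.02],[0,0,0.02],[0,0,0]], "delta_pos": [[0,0,0],[0,0,0],[0,0,0],[0,0,0]], "gripper": [0.006,0.006,0.006,0.006]}}

```text
time: 14.78
tool_pos: [0.5566, -0.0607, 0.0565]
tcp_rot: [1.294, 2.862, -0.001]
wrist_force: [-2.0, -0.5, 5.7]
width: 0.135
grip_force: 39.7
```

```bash
python3 st.py
```

```text
14.7833 [ 0.5566 -0.0607  0.0565] yaw 41.34 F [-2.  -0.5  5.7] T [-0.19   0.339  0.136] 0.13510155839122376 39.680460691452026 tau6 0.3081
```

The first click shows as the torque dip at 23.5° turned, so the knob is following. I continue to the second click.

Call:
{"name": "jog_arm", "arguments": {"turn": [[0,0,0.02],[0,0,0.02],[0,0,0.02],[0,0,0.02],[0,0,0.02],[0,0,0.02],[0,0,0.02],[0,0,0.02],[0,0,0.02],[0,0,0.02],[0,0,0.02],[0,0,0.02],[0,0,0.02],[0,0,0]], "delta_pos": [[0,0,0],[0,0,0],[0,0,0],[0,0,0],[0,0,0],[0,0,0],[0,0,0],[0,0,0],[0,0,0],[0,0,0],[0,0,0],[0,0,0],[0,0,0],[0,0,0]], "gripper": [0.006,0.006,0.006,0.006,0.006,0.006,0.006,0.006,0.006,0.006,0.006,0.006,0.006,0.006]}}

```text
time: 15.95
tool_pos: [0.5565, -0.0608, 0.0565]
tcp_rot: [1.654, 2.67, -0.001]
wrist_force: [-2.2, -2.6, 6.2]
width: 0.129
grip_force: 39.7
```

```bash
python3 st.py
```

```text
15.95 [ 0.5565 -0.0608  0.0565] yaw 26.44 F [-2.2 -2.6  6.2] T [-0.289  0.427  0.063] 0.12852045539124143 39.71133470535278 tau6 0.2528
```

Call:
{"name": "jog_arm", "arguments": {"turn": [[0,0,0.015],[0,0,0.015],[0,0,0]], "delta_pos": [[0,0,0],[0,0,0],[0,0,0]], "gripper": [0.006,0.006,0.006]}}

```text
time: 16.2
tool_pos: [0.5564, -0.0608, 0.0565]
tcp_rot: [1.694, 2.645, -0.001]
wrist_force: [-3.3, -0.8, 6.0]
width: 0.13
grip_force: 39.7
```

```bash
python3 st.py
```

```text
16.2 [ 0.5564 -0.0608  0.0565] yaw 24.73 F [-3.3 -0.8  6. ] T [-0.288  0.404  0.072] 0.12952048180938439 39.728676080703735 tau6 0.2172
```

Call:
{"name": "jog_arm", "arguments": {"turn": [[0,0,0.015],[0,0,0.015],[0,0,0]], "delta_pos": [[0,0,0],[0,0,0],[0,0,0]], "gripper": [0.006,0.006,0.006]}}

```text
time: 16.45
tool_pos: [0.5564, -0.0608, 0.0565]
tcp_rot: [1.733, 2.62, -0.001]
wrist_force: [-2.4, -1.9, 6.3]
width: 0.131
grip_force: 39.7
```

```bash
python3 st.py
```

```text
16.45 [ 0.5564 -0.0608  0.0565] yaw 23.02 F [-2.4 -1.9  6.3] T [-0.302  0.448  0.163] 0.13124579856451002 39.73372220993042 tau6 0.2573
```

Call:
{"name": "jog_arm", "arguments": {"turn": [[0,0,0.015],[0,0,0.015],[0,0,0]], "delta_pos": [[0,0,0],[0,0,0],[0,0,0]], "gripper": [0.006,0.006,0.006]}}

```text
time: 16.7
tool_pos: [0.5564, -0.0608, 0.0565]
tcp_rot: [1.772, 2.593, -0.001]
wrist_force: [-2.6, -1.6, 6.6]
width: 0.126
grip_force: 39.7
```

```bash
python3 st.py
```

```text
16.7 [ 0.5564 -0.0608  0.0565] yaw 21.31 F [-2.6 -1.6  6.6] T [-0.265  0.46   0.084] 0.12611000193215172 39.70833957195282 tau6 0.2645
```

Call:
{"name": "jog_arm", "arguments": {"turn": [[0,0,0.02],[0,0,0.02],[0,0,0.02],[0,0,0.02],[0,0,0.02],[0,0,0.02],[0,0,0.02],[0,0,0.02],[0,0,0.02],[0,0,0.02],[0,0,0.02],[0,0,0.02],[0,0,0.02],[0,0,0.02],[0,0,0.02],[0,0,0.02],[0,0,0.01],[0,0,0]], "delta_pos": [[0,0,0],[0,0,0],[0,0,0],[0,0,0],[0,0,0],[0,0,0],[0,0,0],[0,0,0],[0,0,0],[0,0,0],[0,0,0],[0,0,0],[0,0,0],[0,0,0],[0,0,0],[0,0,0],[0,0,0],[0,0,0]], "gripper": [0.006,0.006,0.006,0.006,0.006,0.006,0.006,0.006,0.006,0.006,0.006,0.006,0.006,0.006,0.006,0.006,0.006,0.006]}}

```text
time: 18.2
tool_pos: [0.5562, -0.0608, 0.0565]
tcp_rot: [2.174, 2.267, -0.001]
wrist_force: [-3.1, -0.0, 7.1]
width: 0.13
grip_force: 39.8
```

```bash
python3 st.py
```

```text
18.2 [ 0.5562 -0.0608  0.0565] yaw 2.41 F [-3.1 -0.   7.1] T [-0.334  0.52   0.089] 0.1304878297830182 39.7566032409668 tau6 0.204
```

Call:
{"name": "jog_arm", "arguments": {"turn": [[0,0,0.01],[0,0,0.01],[0,0,0]], "delta_pos": [[0,0,0],[0,0,0],[0,0,0]], "gripper": [0.006,0.006,0.006]}}

```text
time: 18.45
tool_pos: [0.5562, -0.0608, 0.0565]
tcp_rot: [2.197, 2.246, -0.001]
wrist_force: [-3.2, -2.6, 6.9]
width: 0.131
grip_force: 39.8
```

```bash
python3 st.py
```

```text
18.45 [ 0.5562 -0.0608  0.0565] yaw 1.26 F [-3.2 -2.6  6.9] T [-0.29   0.53   0.058] 0.13083119524629408 39.77272868156433 tau6 0.191
```

Call:
{"name": "jog_arm", "arguments": {"turn": [[0,0,0.01],[0,0,0.008],[0,0,0],[0,0,0]], "delta_pos": [[0,0,0],[0,0,0],[0,0,0],[0,0,0]], "gripper": [0.006,0.006,0.006,0.006]}}

```text
time: 18.78
tool_pos: [0.5562, -0.0608, 0.0565]
tcp_rot: [2.216, 2.226, -0.001]
wrist_force: [-2.4, -1.6, 6.9]
width: 0.13
grip_force: 39.8
```

```bash
python3 st.py
```

```text
18.7833 [ 0.5562 -0.0608  0.0565] yaw 0.25 F [-2.4 -1.6  6.9] T [-0.32   0.5    0.131] 0.12973724317400803 39.77433979511261 tau6 0.1157
```

Call:
{"name": "jog_arm", "arguments": {"turn": [[0,0,0.01],[0,0,0],[0,0,0]], "delta_pos": [[0,0,0],[0,0,0],[0,0,0]], "gripper": [0.006,0.006,0.006]}}

```text
time: 19.03
tool_pos: [0.5562, -0.0608, 0.0565]
tcp_rot: [2.227, 2.215, -0.001]
wrist_force: [-3.7, -2.2, 6.7]
width: 0.128
grip_force: 39.8
```

```bash
python3 st.py
python3 - <<'E'
from h import *
im,C=shot('wrist','pics/w7.png');s=read_state()
b=cv2.imread('pics/w7.png');g=b.max(2).astype(int)
# nest/relay check by the yellow still visible, and position of the carton
m=cv2.inRange(cv2.cvtColor(b,cv2.COLOR_BGR2HSV),(20,120,80),(35,255,255))
print([cv2.boundingRect(c) for c in cv2.findContours(m,0,1)[0] if cv2.contourArea(c)>8], proj([[.4847,-.1111,.042]],C))
for r in range(270,365,8):print(r,g[r,290:356:2].tolist())
E
```

```text
19.0333 [ 0.5562 -0.0608  0.0565] yaw -0.32 F [-3.7 -2.2  6.7] T [-0.267  0.548  0.101] 0.12847900906232868 39.81204807758331 tau6 0.1393
[] [[189.42524223 376.30477307]]
270 [30, 30, 28, 32, 32, 31, 33, 30, 32, 24, 25, 27, 24, 24, 28, 28, 25, 26, 25, 25, 26, 21, 26, 23, 28, 31, 26, 28, 27, 29, 27, 29, 30]
278 [28, 31, 32, 29, 30, 30, 28, 26, 28, 27, 27, 22, 17, 28, 24, 26, 29, 27, 24, 24, 25, 24, 21, 27, 21, 25, 27, 27, 26, 32, 25, 29, 31]
286 [26, 34, 62, 69, 71, 69, 68, 63, 37, 24, 27, 28, 25, 28, 27, 19, 26, 25, 24, 23, 29, 20, 24, 23, 23, 47, 63, 70, 68, 64, 66, 53, 29]
294 [34, 58, 69, 67, 71, 66, 69, 56, 28, 26, 24, 25, 25, 27, 26, 23, 23, 25, 25, 23, 26, 20, 26, 24, 28, 34, 60, 67, 67, 64, 68, 68, 44]
302 [57, 67, 67, 69, 68, 69, 65, 37, 27, 25, 27, 20, 28, 25, 27, 28, 26, 24, 23, 20, 27, 29, 23, 21, 22, 24, 53, 66, 69, 68, 64, 67, 65]
310 [67, 71, 68, 69, 69, 69, 55, 29, 27, 25, 21, 26, 22, 22, 30, 24, 25, 23, 20, 22, 23, 27, 24, 26, 24, 27, 38, 63, 65, 66, 67, 69, 68]
318 [69, 69, 72, 68, 69, 68, 44, 27, 22, 22, 26, 27, 23, 26, 27, 23, 27, 17, 26, 28, 24, 22, 27, 20, 27, 26, 22, 51, 68, 69, 73, 69, 69]
326 [27, 31, 28, 28, 57, 89, 57, 36, 32, 24, 27, 24, 26, 24, 25, 24, 24, 25, 23, 27, 26, 24, 24, 27, 22, 28, 35, 77, 83, 43, 27, 26, 25]
334 [31, 33, 28, 29, 26, 34, 28, 29, 27, 23, 25, 29, 25, 25, 45, 105, 121, 122, 75, 26, 22, 24, 27, 25, 18, 32, 31, 25, 29, 25, 29, 27, 25]
342 [30, 26, 28, 25, 29, 28, 31, 34, 27, 23, 27, 29, 24, 27, 45, 107, 123, 121, 79, 29, 26, 23, 26, 21, 24, 34, 29, 29, 22, 27, 27, 32, 30]
350 [28, 26, 30, 30, 26, 26, 30, 37, 32, 30, 24, 26, 28, 24, 43, 104, 123, 122, 84, 29, 27, 30, 25, 26, 26, 31, 34, 29, 29, 28, 28, 28, 26]
358 [28, 30, 27, 29, 32, 29, 34, 34, 32, 35, 31, 28, 28, 25, 40, 105, 123, 122, 82, 29, 29, 31, 31, 36, 44, 31, 34, 27, 26, 29, 30, 31, 29]
```

The white pointer is still parallel to the tool to within about 0.2°, so the knob has turned 72.06° (1.258 rad). That is the third click. I'm handing the job in.

```bash
python3 -c "
from workcell import ticket;print(ticket.finish_job())"
```

```text
the job is handed in; nothing more can be done
None
```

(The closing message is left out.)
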